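Snap the parts-box lid shut all round

ROBOT

A 7-joint arm with a two-finger parallel gripper is mounted at the origin on the work surface. World frame = base frame: x ahead of the robot, y to its left, z up, the work surface at z = 0. Lengths are in m, angles in rad, forces in N, time in s.
With the tool pointing down it reaches from about 0.35 to 0.9 m from the base axis. Payload 19.9 kg.
Tool frame: the origin (TCP) lies midway between the tips of the shut fingers; the grasp point (between the pads) lies ctrl.hold_point_z behind it (ctrl.hold_point_z is the distance from the TCP to the grasp point, in m); z points along the fingers, y is the direction in which the jaws open and shut (so a half turn about z gives the same grasp; the last joint's range is limited). The gripper opens to 94 mm and grips with 3 to 60 N. Pads are 16 mm wide; open, the fingers measure 119 mm over their backs; the gripper's body (75 mm by 177 mm) begins 78 mm behind the grasp point.
Start: joints at [-1.315, 0.417, -0.01, 1.614, 0.005, 1.111, -0.053], TCP at [0.183, 0.597, 0.182] pointing down, gripper open.
Joint ranges: [-2.81, 2.81], [-0.39, 2.02], [-1.27, 1.25], [0.06, 2.57], [-1.19, 4.33], [0.19, 2], [-2.82, 2.82]. Speed limits (rad/s): [1.89, 1.89, 2.39, 2.39, 3.01, 3.01, 3.01].

INTERFACE

Orientations are given as [roll, pitch, yaw] about the fixed x, y, z axes, in that order (R = Rz(yaw) Ry(pitch) Rx(roll)).
In Python, from rig import ctrl gives the robot as it stands.
- The arm moves only by the shell command python3 -m jog 'ROWS' [OPENING] [FORCE]. ROWS is JSON, a list of rows, each an object of numbers: "x", "y", "z": the shift along the tool's x, y, z as a fraction of full scale; "yaw": the turn about the tool's z as a fraction of full scale. A call has 1 to 8 rows; each row is the pose to reach, as a shift and turn from the pose commanded when the call began, along the tool's axes at that moment; what a row does not reach only later rows make up. Full scale, the value 1, is 500 mm for a shift and 60 degrees for a turn. A row lasts 1/12 s, in which the tool goes at most 41.7 mm and 7.16 degrees, less where a joint would pass 70% of its speed; a pose out of reach is approached as far as the arm can. A call with a number of a shift or a turn outside -1 to 1 is refused whole. A call with a gripper value outside its range is refused whole. OPENING is the opening, from -1 (shut) to 1 (fully open), set as the call begins (- or left out, the last holds). The fingers move at their own pace and stop on an object; FORCE is the grip in N (left out, the last holds). Time passes only in rows, so rows that repeat a pose let the fingers close. It gives the time, the measured TCP pose, the force and the opening at its end, in the units of the state.
- ctrl.sense(): the state, without advancing time (a new reading comes with each control period).
- ctrl.capture(name): name is "scene" or "top" or "wrist"; returns a dict with "img" (384x512x3 uint8, red, green, blue), "camera_matrix" (3x3 intrinsics, pixels), "T" (4x4, takes a point from camera to world coordinates). Camera axes: x right, y down, z forward; pixel columns grow to the right and rows downward; lengths in m; the calibration is good to about 2 mm. The wrist camera is an equidistant fisheye: a pixel r from the principal point sees the ray r / f radians off the axis. A picture is of the moment at which its call begins. There is no depth.
- ctrl.close_job(): hands the job in, once; it reports no verdict.
Trained networks look in a picture, given as the dict that the camera call returned (one of the last four; its "shot" number tells which), for a name from the list of things; names that differ only in an ending like _2 or _b are one class to them, and where a whole thing is asked for, a point or a joint stands for the part that bears it (a point fixed in the world has none). Each returns a list of dicts, best first, with "confidence" (0 to 1); they miss things now and then, are a little off and sometimes report something else, mostly with a low value. They report only what shows in the picture. A call takes as long as a camera call. They do not tell look-alikes from the thing itself.
- ctrl.search_frame(picture, name): "at" ([x, y, z] in m, in the coordinates of the camera as it stood for that picture, good to about 4 mm: the middle of the surface that is visible of it).
- ctrl.masks_of(picture, name): "mask" (384x512 bool, what is visible of it).
The state is a dict: "time_s": time; "joints": joint angles; "qvel": joint speeds; "joint_torque": joint torques, N m; "ee_pos": TCP position; "tcp_rot": TCP orientation; "force": force on the tool from outside, world axes, zero at the start; "moment": the same for the moment, N m; "finger_gap": finger opening in m.
Only numpy, scipy, OpenCV 4.12 (cv2) and the standard library are available. Lean on these libraries where they do the work, as an engineer would, in place of code of your own. Each camera call takes 0.05 s, during which the arm holds its last target.

TASK

Press down with your fingertips around the rim of the grey snap lid on the black parts box, section by section, until all six rim sections have clicked shut and lie level (some may be shut already). Only press: do not lift or tip the box or shove it along the bench, and leave the other things on the bench where they are. Finish with the hand clear of everything.

Things in the scene. Friction and masses are not known exactly. Their poses are not given: they have to be found in the camera images.
- parts_box: loose black plastic box with grey snap lid, 130 (x) x 180 (y) x 70 mm tall when shut, 0.9 kg; origin at the centre of its underside, z up. Mid lid: fixed sunken panel, 66 mm up. The rim around it is six sections hinged at their inner edges, 27 mm deep: two 86 mm long per long side, one 70 mm long per short end. Open, the outer edge stands about 11 mm up; shut, all are level
- sec1_top (a point): top face of rim section 1 (near long side, +y half of the box in its own axes; near = -x), at mid-length, 7 mm in from its outer edge: the place to press down. About 78 mm above the bench when open, 70 when shut; moves with the section
- sec1 (a joint): angle of rim section 1: 0 = standing open, 0.40 = fully shut and level. Over-centre snap: pressing at the point takes about 10 N at first and less as it goes down; past 0.20 it clicks shut by itself and stays, short of that it springs back open
- sec2_top (a point): top face of rim section 2 (near long side, -y half of the box in its own axes; near = -x), at mid-length, 7 mm in from its outer edge: the place to press down. About 78 mm above the bench when open, 70 when shut; moves with the section
- sec2 (a joint): angle of rim section 2: 0 = standing open, 0.40 = fully shut and level. Over-centre snap: pressing at the point takes about 10 N at first and less as it goes down; past 0.20 it clicks shut by itself and stays, short of that it springs back open
- sec3_top (a point): top face of rim section 3 (-y short end of the box in its own axes; near = -x), at mid-length, 7 mm in from its outer edge: the place to press down. About 78 mm above the bench when open, 70 when shut; moves with the section
- sec3 (a joint): angle of rim section 3: 0 = standing open, 0.40 = fully shut and level. Over-centre snap: pressing at the point takes about 10 N at first and less as it goes down; past 0.20 it clicks shut by itself and stays, short of that it springs back open
- sec4_top (a point): top face of rim section 4 (far long side, -y half of the box in its own axes; near = -x), at mid-length, 7 mm in from its outer edge: the place to press down. About 78 mm above the bench when open, 70 when shut; moves with the section
- sec4 (a joint): angle of rim section 4: 0 = standing open, 0.40 = fully shut and level. Over-centre snap: pressing at the point takes about 10 N at first and less as it goes down; past 0.20 it clicks shut by itself and stays, short of that it springs back open
- sec5_top (a point): top face of rim section 5 (far long side, +y half of the box in its own axes; near = -x), at mid-length, 7 mm in from its outer edge: the place to press down. About 78 mm above the bench when open, 70 when shut; moves with the section
- sec5 (a joint): angle of rim section 5: 0 = standing open, 0.40 = fully shut and level. Over-centre snap: pressing at the point takes about 10 N at first and less as it goes down; past 0.20 it clicks shut by itself and stays, short of that it springs back open
- sec6_top (a point): top face of rim section 6 (+y short end of the box in its own axes; near = -x), at mid-length, 7 mm in from its outer edge: the place to press down. About 78 mm above the bench when open, 70 when shut; moves with the section
- sec6 (a joint): angle of rim section 6: 0 = standing open, 0.40 = fully shut and level. Over-centre snap: pressing at the point takes about 10 N at first and less as it goes down; past 0.20 it clicks shut by itself and stays, short of that it springs back open
- screwdriver: screwdriver lying on the bench, about 200 long and up to 30 thick, origin under its middle; bystander, leave alone (sizes in mm)
- tape_roll: roll of packing tape lying flat, 86 diameter, 45 tall, origin at the centre of its underside; bystander (sizes in mm)
- bracket: steel angle bracket, 40 x 50 x 44 tall, origin at the centre of its underside; bystander (sizes in mm)
- small_carton: cardboard carton 70 x 55 x 45 tall, origin at the centre of its underside; bystander (sizes in mm)
- screw_jar: jar with a lid, 56 diameter, 70 tall, origin at the centre of its underside; bystander (sizes in mm)
- flat_carton: flat cardboard carton 100 x 120 x 40 tall, origin at the centre of its underside; bystander (sizes in mm)
- parts_tray: shallow divided grey tray 110 x 150 x 35 tall, origin at the centre of its underside; bystander (sizes in mm)
Mind the look-alikes: they are no part of the job. What is shaped like the parts_box but pink is not meant.

How it is judged:
At the end, for the whole second after the job is handed in: All six rim sections shut (angle over 0.35 of 0.40), the box at rest and upright (within 0.05 rad) on the bench, within 50 mm of where it began, and every bystander within 40 mm of where it began (value of joint each of sec1, sec2, sec3, sec4, sec5, sec6 above 0.35 rad and angle between parts_box's own z axis and vertical below 0.05 rad and distance of parts_box from where it was at the start of the episode below 0.05 m and linear speed of parts_box below 0.02 m/s and distance of each of screwdriver, tape_roll, bracket, small_carton, screw_jar, flat_carton, parts_tray from where it was at the start of the episode below 0.04 m); the robot touches nothing.
It fails at once if the box was lifted off the bench (its origin over 15 mm up) (height (world z) of parts_box above 0.015 m).
It fails at once if the box was tipped (over 0.2 rad) (angle between parts_box's own z axis and vertical above 0.2 rad).
It fails at once if the box was shoved more than 50 mm along the bench (distance of parts_box from where it was at the start of the episode above 0.05 m).
It fails at once if a bystander was moved more than 40 mm (distance of any of screwdriver, tape_roll, bracket, small_carton, screw_jar, flat_carton, parts_tray from where it was at the start of the episode above 0.04 m).
It also fails if it takes over 51 s, if anything falls off the work surface, if the arm or the gripper's body presses on something with over 40 N, if the wrist force passes 120 N, or if a joint passes its speed limit or range.

## Working session

There is one attempt and no reset: what is moved stays moved. The work goes in short steps, Python scripts to look and compute and a shell command to move; the robot and the scene stay as the last step left them, time stands still between calls to the robot, and variables do not carry over. Pictures are saved under pics/ and viewed, and the job is handed in when it is done.

```bash
ls; mkdir -p pics
python3 - <<'E'
from rig import ctrl
import cv2
s=ctrl.sense(); print({k:s[k] for k in ('time_s','ee_pos','tcp_rot','force','finger_gap')}, ctrl.hold_point_z)
for n in ('scene','top'):
    p=ctrl.capture(n); cv2.imwrite(f'pics/{n}0.png',p['img'][:,:,::-1]); print(n,p['camera_matrix'],p['T'],p['shot'])
    for nm in ('parts_box','sec1','sec1_top'):
        for d in ctrl.search_frame(p,nm):
            import numpy as np
            print(nm,d['confidence'],(p['T']@np.r_[d['at'],1])[:3].round(3))
E
```

```text
pics
{'time_s': 0.0, 'ee_pos': array([0.18328954, 0.59706155, 0.1811956 ]), 'tcp_rot': array([-3.14031372e+00,  1.03592220e-04,  2.84375324e+00]), 'force': array([ 0.28930615, -0.62820391,  0.11501558]), 'finger_gap': 0.09395177750412517} 0.0188
scene [[433.3058183    0.         260.26890823]
 [  0.         433.3058183  193.16541059]
 [  0.           0.           1.        ]] [[-0.12851589  0.81685718 -0.56234155  1.22228272]
 [ 0.99167773  0.10146394 -0.07924864  0.07609136]
 [-0.00767743 -0.5678463  -0.8230988   1.08982414]
 [ 0.          0.          0.          1.        ]] 1
parts_box 0.76 [ 0.369 -0.158  0.066]
parts_box 0.62 [0.59  0.04  0.064]
parts_box 0.62 [0.664 0.362 0.065]
sec1 0.93 [0.646 0.437 0.073]
sec1 0.9 [0.658 0.3   0.072]
sec1 0.86 [0.715 0.322 0.075]
sec1 0.8 [0.531 0.083 0.076]
sec1 0.74 [ 0.635 -0.012  0.073]
sec1 0.74 [0.592 0.412 0.076]
sec1 0.71 [ 0.575 -0.04   0.07 ]
sec1 0.69 [0.722 0.388 0.078]
sec1 0.67 [ 0.385 -0.225  0.075]
sec1 0.63 [ 0.325 -0.235  0.075]
sec1 0.62 [ 0.285 -0.185  0.073]
sec1 0.56 [0.58  0.114 0.071]
sec1 0.55 [ 0.526 -0.002  0.071]

[... 586 characters left out ...]
7 [0.644 0.362 0.069]
parts_box 0.67 [ 0.346 -0.163  0.075]
sec1 0.78 [ 0.383 -0.223  0.076]
sec1 0.77 [ 0.28  -0.184  0.072]
sec1 0.74 [ 0.412 -0.139  0.076]
sec1 0.73 [0.576 0.119 0.074]
sec1 0.7 [ 0.517 -0.004  0.074]
sec1 0.68 [0.522 0.088 0.075]
sec1 0.65 [0.627 0.085 0.075]
sec1 0.65 [0.584 0.411 0.074]
sec1 0.64 [0.579 0.351 0.077]
sec1 0.57 [0.709 0.325 0.08 ]
sec1 0.55 [0.716 0.383 0.07 ]
sec1 0.49 [ 0.379 -0.086  0.078]
sec1 0.47 [ 0.619 -0.006  0.075]
sec1 0.47 [ 0.315 -0.106  0.073]
sec1 0.46 [ 0.315 -0.234  0.077]
sec1 0.45 [0.652 0.298 0.075]
sec1 0.44 [ 0.564 -0.043  0.07 ]
sec1_top 0.57 [0.523 0.086 0.069]
sec1_top 0.56 [0.716 0.388 0.074]
sec1_top 0.47 [ 0.312 -0.099  0.078]
```

View pics/scene0.png

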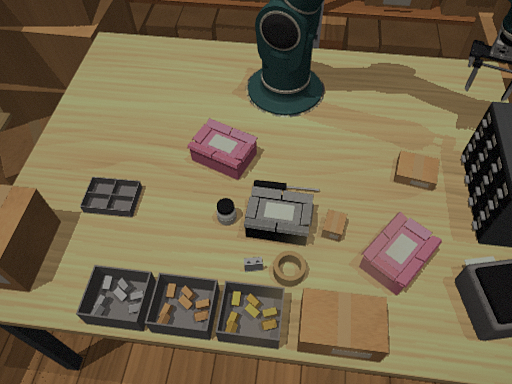

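View pics/top0.png

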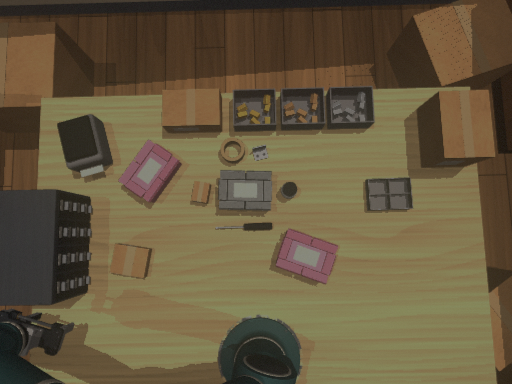

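The grey/black box is in the middle: around (280,212) in the scene image and (246,190) in the top one. The two pink ones are look-alikes. Next I'll zoom in and fit its pose.

```bash
cat > h.py <<'E'
import numpy as np, cv2
def proj(p,X):
    X=np.atleast_2d(X); T=np.linalg.inv(p['T']); c=X@T[:3,:3].T+T[:3,3]; q=c@p['camera_matrix'].T; return q[:,:2]/q[:,2:]
def back(p,uv,z):
    uv=np.atleast_2d(uv); d=np.c_[uv,np.ones(len(uv))]@np.linalg.inv(p['camera_matrix']).T@p['T'][:3,:3].T; o=p['T'][:3,3]; return o+d*((z-o[2])/d[:,2])[:,None]
def boxpts(x,y,yaw,P):
    c,s=np.cos(yaw),np.sin(yaw); P=np.atleast_2d(P); return np.c_[x+c*P[:,0]-s*P[:,1],y+s*P[:,0]+c*P[:,1],P[:,2]]
E
python3 - <<'E'
from rig import ctrl
from h import *
for n,(u,v) in (('scene',(280,212)),('top',(246,190))):
    p=ctrl.capture(n); np.save(f'{n}0.npy',p,allow_pickle=True)
    ms=ctrl.masks_of(p,'parts_box')
    for d in ms:
        m=d['mask']; 
        if m[v-5:v+5,u-5:u+5].any():
            ys,xs=np.nonzero(m); print(n,d['confidence'],m.sum(),cv2.minAreaRect(np.c_[xs,ys].astype(np.float32)))
    w,h=50,38
    c=p['img'][v-h:v+h,u-w:u+w,::-1]; cv2.imwrite(f'pics/{n}_z.png',cv2.resize(c,None,fx=8,fy=7.8,interpolation=cv2.INTER_CUBIC))
    for nm in ('sec1_top','sec2_top','sec3_top','sec4_top','sec5_top','sec6_top','screwdriver','tape_roll','bracket','small_carton','screw_jar','flat_carton'):
        for d in ctrl.search_frame(p,nm): print(nm,d['confidence'],(p['T']@np.r_[d['at'],1])[:3].round(3))
E
```

```text
scene 0.88 3369 ((278.4498291015625, 214.9065704345703), (67.52393341064453, 53.75872039794922), 9.637537956237793)
sec1_top 0.69 [0.525 0.081 0.075]
sec1_top 0.64 [ 0.319 -0.105  0.076]
sec1_top 0.64 [0.725 0.388 0.075]
sec2_top 0.87 [0.651 0.437 0.076]
sec2_top 0.56 [ 0.524 -0.01   0.077]
sec2_top 0.49 [ 0.289 -0.185  0.073]
sec3_top 0.68 [ 0.324 -0.231  0.074]
sec3_top 0.59 [0.591 0.417 0.078]
sec3_top 0.46 [ 0.572 -0.038  0.07 ]
sec4_top 0.63 [ 0.387 -0.224  0.078]
sec4_top 0.55 [0.581 0.347 0.072]
sec4_top 0.52 [ 0.632 -0.008  0.077]
sec4_top 0.51 [ 0.59  -0.111  0.058]
sec5_top 0.78 [0.663 0.3   0.075]
sec5_top 0.54 [ 0.417 -0.139  0.074]
sec5_top 0.52 [0.639 0.081 0.073]
sec5_top 0.26 [ 0.525 -0.007  0.076]
sec5_top 0.17 [ 0.571 -0.041  0.069]
sec6_top 0.86 [0.716 0.318 0.074]
sec6_top 0.75 [0.582 0.115 0.073]
sec6_top 0.67 [ 0.379 -0.089  0.072]
screwdriver 0.53 [0.461 0.011 0.021]
screwdriver 0.4 [0.591 0.042 0.067]
tape_roll 0.74 [0.729 0.083 0.047]
bracket 0.81 [ 0.73  -0.018  0.007]
bracket 0.36 [0.591 0.194 0.046]
small_carton 0.73 [0.592 0.195 0.047]
screw_jar 0.66 [ 0.
[... 306 characters left out ...]
66 -0.041  0.069]
sec2_top 0.49 [ 0.283 -0.188  0.075]
sec3_top 0.55 [ 0.317 -0.233  0.074]
sec3_top 0.53 [0.586 0.415 0.075]
sec4_top 0.72 [ 0.379 -0.219  0.075]
sec4_top 0.65 [ 0.62  -0.01   0.074]
sec4_top 0.56 [0.577 0.354 0.073]
sec5_top 0.68 [0.629 0.084 0.075]
sec5_top 0.56 [ 0.519 -0.009  0.073]
sec5_top 0.54 [0.652 0.297 0.073]
sec6_top 0.77 [0.582 0.114 0.073]
sec6_top 0.75 [ 0.375 -0.09   0.078]
sec6_top 0.58 [0.714 0.327 0.071]
screwdriver 0.52 [0.577 0.119 0.074]
screwdriver 0.5 [0.451 0.01  0.018]
tape_roll 0.87 [0.72  0.085 0.041]
bracket 0.72 [ 0.72  -0.016  0.003]
small_carton 0.61 [0.572 0.194 0.041]
screw_jar 0.52 [ 0.572 -0.111  0.065]
flat_carton 0.98 [0.347 0.44  0.035]
```

View pics/scene_z.png

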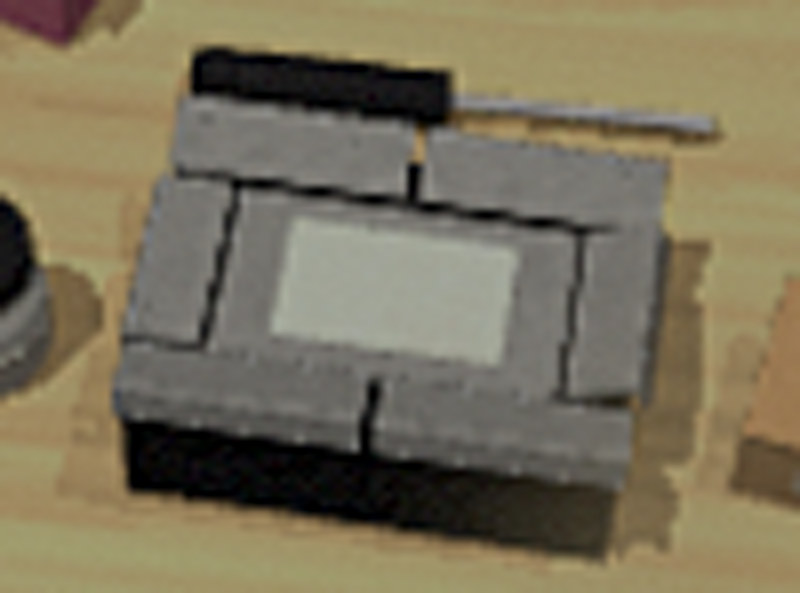

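View pics/top_z.png

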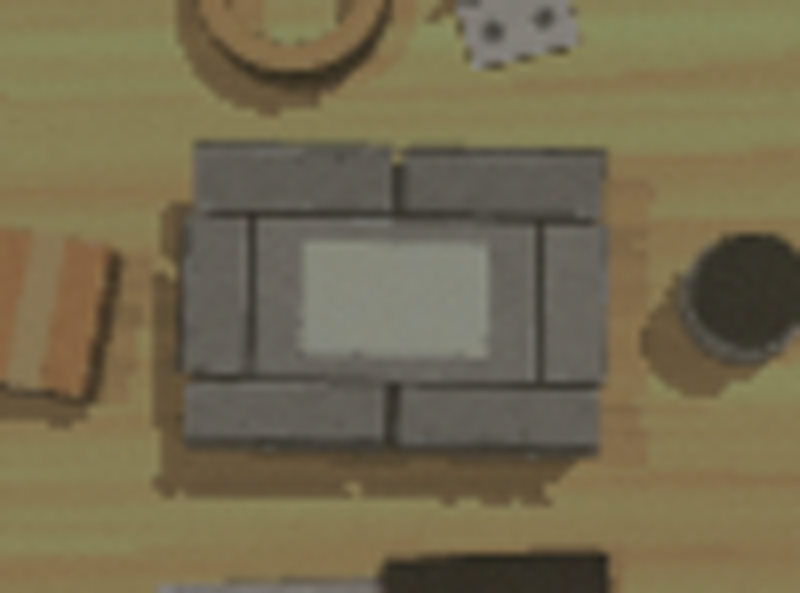

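Run:
```python
from h import *
for n,(u0,v0),pts in (('top',(196,152),{'label':[(302,240),(490,240),(488,356),(300,356)],'panel':[(251,215),(540,219),(540,384),(249,378)]}),
                ('scene',(230,174),{'label':[(290,215),(518,247),(503,365),(270,335)],'panel':[(237,183),(583,228),(563,397),(207,347)]})):
    p=np.load(f'{n}0.npy',allow_pickle=True).item()
    for k,P in pts.items():
        P=np.array(P,float); uv=np.c_[u0+P[:,0]/8-.5,v0+P[:,1]/7.8-.5]
        X=back(p,uv,0.067); c=X.mean(0); e=np.concatenate([[X[1]-X[0]],[X[2]-X[3]]]).mean(0); f=(X[0]-X[3]+X[1]-X[2])/2
        print(n,k,X.round(3)[:,:2].tolist(),c.round(4), 'yaw',np.arctan2(e[1],e[0]),np.arctan2(f[1],f[0]),np.linalg.norm(e),np.linalg.norm(f))
```

```text
top label [[0.601, 0.078], [0.599, -0.003], [0.548, -0.001], [0.549, 0.079]] [0.5741 0.0383 0.067 ] yaw -1.5939460472452938 -0.03540059683785527 0.08046139646518617 0.051275302289757435
top panel [[0.612, 0.099], [0.608, -0.025], [0.535, -0.023], [0.54, 0.101]] [0.5737 0.0383 0.067 ] yaw -1.6117211187329135 -0.02464718089062415 0.1241398466123184 0.07248168076144455
scene label [[0.549, -0.003], [0.552, 0.078], [0.602, 0.077], [0.6, -0.004]] [0.5758 0.0367 0.067 ] yaw 1.5324741029271955 3.1259156696368846 0.08113155233569952 0.05078572285225513
scene panel [[0.537, -0.024], [0.541, 0.1], [0.613, 0.098], [0.608, -0.025]] [0.5747 0.0372 0.067 ] yaw 1.5317484458313722 3.1225911066499474 0.12359966731079869 0.07113796967262417
```

Two views agree: the box is centred at (0.574, 0.038) with yaw about -0.035. I'll move toward it with the fingers shut, turning to align.

```bash
cat > t.py <<'E'
import sys
from rig import ctrl
from h import *
from scipy.spatial.transform import Rotation as R
C=(0.5745,0.0378,-0.035)
S={1:(-.058,.044),2:(-.058,-.044),3:(0,-.083),4:(.058,-.044),5:(.058,.044),6:(0,.083)}
s=ctrl.sense(); Rm=R.from_euler('xyz',s['tcp_rot'])
print('t',s['time_s'],s['ee_pos'].round(4),s['tcp_rot'].round(3),s['force'].round(1),s['finger_gap'])
for k in map(int,sys.argv[1:]):
    w=boxpts(*C,[*S[k],0.1])[0]
    print(k,w.round(3),'rows xyz to z=.1:',(Rm.inv().apply(w-s['ee_pos'])/.5).round(4))
E
python3 -m jog '[{"x":-0.07,"y":-0.045,"yaw":-0.1},{"x":-0.14,"y":-0.09,"yaw":-0.2},{"x":-0.2,"y":-0.135,"yaw":-0.25},{"x":-0.26,"y":-0.18,"yaw":-0.25},{"x":-0.32,"y":-0.22,"yaw":-0.25},{"x":-0.38,"y":-0.26,"yaw":-0.25},{"x":-0.44,"y":-0.3,"yaw":-0.25},{"x":-0.5,"y":-0.34,"yaw":-0.25}]' -1 20
python3 t.py 6 5 4 3 2 1
```

```text
t 1.8 [0.1834 0.5975 0.1818] [-3.142  0.     2.844] [ 0.8  0.2 -0.6] 0.09400491048558213
6 [0.577 0.121 0.1  ] rows xyz to z=.1: [-1.0331 -0.6802  0.1637]
5 [0.634 0.08  0.1  ] rows xyz to z=.1: [-1.1654 -0.7254  0.1638]
4 [ 0.631 -0.008  0.1  ] rows xyz to z=.1: [-1.2111 -0.8953  0.1638]
3 [ 0.572 -0.045  0.1  ] rows xyz to z=.1: [-1.1193 -1.0008  0.1638]
2 [ 0.515 -0.004  0.1  ] rows xyz to z=.1: [-0.9871 -0.9556  0.1638]
1 [0.518 0.084 0.1  ] rows xyz to z=.1: [-0.9413 -0.7857  0.1638]invalid input at $[0]: expected keys x, y, z, yaw
```

```bash
python3 -m jog '[{"x":-0.07,"y":-0.045,"z":0,"yaw":-0.1},{"x":-0.14,"y":-0.09,"z":0,"yaw":-0.2},{"x":-0.2,"y":-0.135,"z":0,"yaw":-0.25},{"x":-0.26,"y":-0.18,"z":0,"yaw":-0.25},{"x":-0.32,"y":-0.22,"z":0,"yaw":-0.25},{"x":-0.38,"y":-0.26,"z":0,"yaw":-0.25},{"x":-0.44,"y":-0.3,"z":0,"yaw":-0.25},{"x":-0.5,"y":-0.34,"z":0,"yaw":-0.25}]' -1 20
python3 t.py 6 5 4 3 2 1
```

```text
time_s: 2.47
ee_pos: [0.3734, 0.3601, 0.1821]
tcp_rot: [3.141, 0.0, 3.106]
force: [1.1, 0.7, -0.0]
finger_gap: 0.044
t 2.4667 [0.3734 0.3601 0.1821] [3.141 0.    3.106] [ 1.1  0.7 -0. ] 0.04401279547532332
6 [0.577 0.121 0.1  ] rows xyz to z=.1: [-0.425  -0.4638  0.1641]
5 [0.634 0.08  0.1  ] rows xyz to z=.1: [-0.5411 -0.5417  0.1642]
4 [ 0.631 -0.008  0.1  ] rows xyz to z=.1: [-0.5412 -0.7177  0.1641]
3 [ 0.572 -0.045  0.1  ] rows xyz to z=.1: [-0.4253 -0.7958  0.164 ]
2 [ 0.515 -0.004  0.1  ] rows xyz to z=.1: [-0.3092 -0.7179  0.164 ]
1 [0.518 0.084 0.1  ] rows xyz to z=.1: [-0.3091 -0.5419  0.1641]
```

```bash
python3 -m jog '[{"x":-0.055,"y":-0.06,"z":0,"yaw":0},{"x":-0.11,"y":-0.12,"z":0,"yaw":0},{"x":-0.165,"y":-0.18,"z":0,"yaw":0},{"x":-0.22,"y":-0.24,"z":0.02,"yaw":0},{"x":-0.275,"y":-0.3,"z":0.05,"yaw":0},{"x":-0.33,"y":-0.36,"z":0.08,"yaw":0},{"x":-0.38,"y":-0.42,"z":0.11,"yaw":0},{"x":-0.425,"y":-0.464,"z":0.14,"yaw":0}]'
python3 - <<'E'
from rig import ctrl
import cv2
p=ctrl.capture('scene'); cv2.imwrite('pics/s1.png',cv2.resize(p['img'][130:290,180:400,::-1],None,fx=3.5,fy=3.5,interpolation=cv2.INTER_CUBIC))
E
python3 t.py 6 5
```

```text
time_s: 3.13
ee_pos: [0.5778, 0.1196, 0.1116]
tcp_rot: [-3.141, 0.001, 3.105]
force: [0.2, -0.0, 0.8]
finger_gap: 0.0009
t 3.1833 [0.58   0.1134 0.1084] [-3.138e+00 -1.000e-03  3.099e+00] [-3.2 -7.7 -5.3] 0.00036949283711607044
6 [0.577 0.121 0.1  ] rows xyz to z=.1: [0.0057 0.0144 0.0167]
5 [0.634 0.08  0.1  ] rows xyz to z=.1: [-0.1108 -0.0627  0.0169]
```

View pics/s1.png

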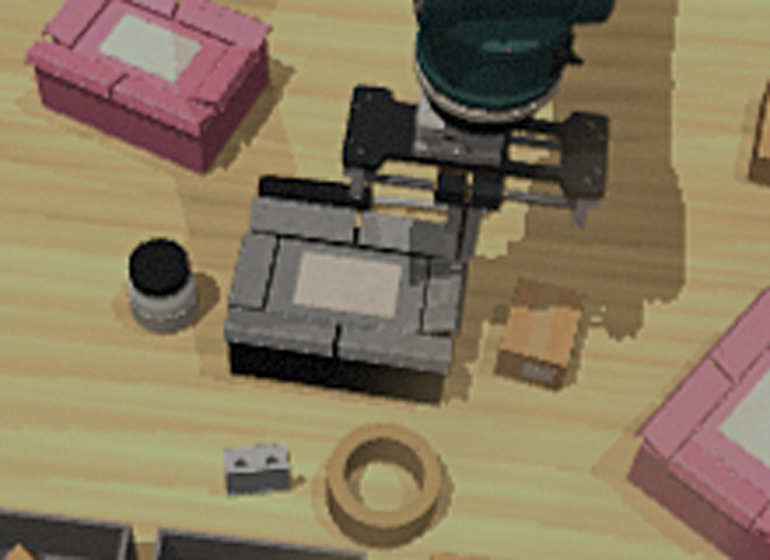

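The closed fingertips are at about (470,215), over the box's +y end as planned. The scene is otherwise undisturbed. I'll press section 6 slowly.

```bash
python3 -m jog '[{"x":0,"y":0,"z":0,"yaw":0},{"x":0,"y":0,"z":0,"yaw":0},{"x":0,"y":0,"z":0.02,"yaw":0},{"x":0,"y":0,"z":0.035,"yaw":0},{"x":0,"y":0,"z":0.05,"yaw":0},{"x":0,"y":0,"z":0.055,"yaw":0},{"x":0,"y":0,"z":0.06,"yaw":0},{"x":0,"y":0,"z":0.06,"yaw":0}]'
python3 -m jog '[{"x":0,"y":0,"z":0.005,"yaw":0},{"x":0,"y":0,"z":0.01,"yaw":0},{"x":0,"y":0,"z":0.013,"yaw":0},{"x":0,"y":0,"z":0.016,"yaw":0},{"x":0,"y":0,"z":0.016,"yaw":0}]'
```

```text
time_s: 3.85
ee_pos: [0.5762, 0.1223, 0.0814]
tcp_rot: [-3.141, -0.001, 3.106]
force: [0.0, 0.1, 0.4]
finger_gap: 0.0005
time_s: 4.27
ee_pos: [0.5764, 0.1221, 0.0736]
tcp_rot: [-3.141, -0.0, 3.106]
force: [-0.6, 0.4, 0.0]
finger_gap: 0.0003
```

```bash
python3 -m jog '[{"x":0,"y":0,"z":0.002,"yaw":0},{"x":0,"y":0,"z":0.004,"yaw":0},{"x":0,"y":0,"z":0.006,"yaw":0},{"x":0,"y":0,"z":0.008,"yaw":0},{"x":0,"y":0,"z":0.008,"yaw":0}]'
python3 -m jog '[{"x":0,"y":0,"z":-0.04,"yaw":0},{"x":0,"y":0,"z":-0.07,"yaw":0},{"x":0,"y":0,"z":-0.07,"yaw":0},{"x":0,"y":0,"z":-0.07,"yaw":0}]'
python3 t.py 6 5
```

```text
time_s: 4.68
ee_pos: [0.5764, 0.1221, 0.0697]
tcp_rot: [-3.141, -0.0, 3.106]
force: [0.0, -0.9, 0.1]
finger_gap: 0.0003
time_s: 5.02
ee_pos: [0.5769, 0.1222, 0.1054]
tcp_rot: [3.141, 0.001, 3.106]
force: [0.0, 1.1, -0.5]
finger_gap: 0.0006
t 5.0167 [0.5769 0.1222 0.1054] [3.141e+00 1.000e-03 3.106e+00] [ 0.   1.1 -0.5] 0.0005723469581838415
6 [0.577 0.121 0.1  ] rows xyz to z=.1: [-0.0011 -0.0029  0.0107]
5 [0.634 0.08  0.1  ] rows xyz to z=.1: [-0.1172 -0.0808  0.0108]
```

```bash
python3 -m jog '[{"x":-0.06,"y":-0.04,"z":0,"yaw":0},{"x":-0.117,"y":-0.08,"z":0,"yaw":0},{"x":-0.117,"y":-0.08,"z":0,"yaw":0},{"x":-0.117,"y":-0.08,"z":0.015,"yaw":0},{"x":-0.117,"y":-0.08,"z":0.03,"yaw":0},{"x":-0.117,"y":-0.08,"z":0.045,"yaw":0},{"x":-0.117,"y":-0.08,"z":0.045,"yaw":0}]'
for i in 1 2 3; do python3 -m jog '[{"x":0,"y":0,"z":0.004,"yaw":0},{"x":0,"y":0,"z":0.008,"yaw":0}]' | grep -E 'ee_pos|force'; done
```

```text
time_s: 5.6
ee_pos: [0.6318, 0.0808, 0.08]
tcp_rot: [-3.141, -0.003, 3.107]
force: [-0.3, -0.7, 0.3]
finger_gap: 0.0006
ee_pos: [0.6334, 0.0805, 0.0784]
force: [-0.4, 0.4, -0.2]
ee_pos: [0.6336, 0.0802, 0.0745]
force: [-0.4, 0.8, -0.7]
ee_pos: [0.6336, 0.0801, 0.0703]
force: [-0.2, 0.6, -0.4]
```

```bash
for i in 1 2; do python3 -m jog '[{"x":0,"y":0,"z":0.002,"yaw":0},{"x":0,"y":0,"z":0.003,"yaw":0}]' | grep -E 'ee_pos|force'; done
```

```text
ee_pos: [0.6335, 0.08, 0.0687]
force: [0.3, -0.6, 0.2]
ee_pos: [0.6335, 0.08, 0.0673]
force: [0.0, 0.9, 0.5]
```

Run:
```python
from rig import ctrl
import cv2
p=ctrl.capture('scene'); cv2.imwrite('pics/s2.png',cv2.resize(p['img'][160:260,220:340,::-1],None,fx=6,fy=6,interpolation=cv2.INTER_CUBIC))
p=ctrl.capture('wrist'); cv2.imwrite('pics/w2.png',p['img'][:,:,::-1])
```

```text
(no output)
```

View pics/s2.png

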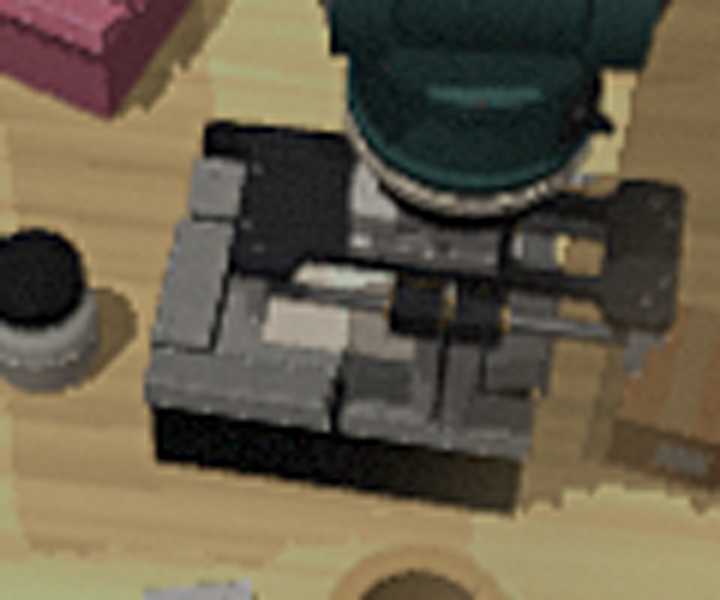

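View pics/w2.png

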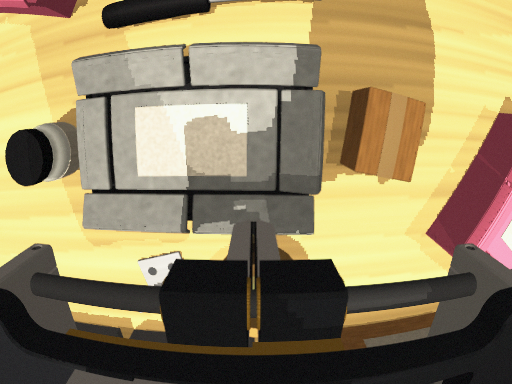

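Run:
```python
from rig import ctrl
from h import *
s=ctrl.sense(); print(s['ee_pos'],s['force'],s['moment'],s['joint_torque'].round(2))
p=np.load('scene0.npy',allow_pickle=True).item()
e=s['ee_pos']; uv=proj(p,[e,boxpts(.5745,.0378,-.035,[.065,.0,.07])[0],boxpts(.5745,.0378,-.035,[.065,.09,.07])[0]])
print(uv,(uv-[220,160])*6)
import json
for k in ('scene',):
    q=ctrl.capture(k)
    print(ctrl.search_frame(q,'sec5_top')[:1])
```

```text
[0.63352347 0.08004876 0.06734132] [-0.53325684  0.39671758 -0.38731752] [-0.01253414  0.03000279  0.00012926] [ 2.000e-02 -9.213e+01  6.790e+00 -3.702e+01  2.000e-02  3.000e-02
  1.000e-02]
[[292.58623589 230.15553985]
 [276.00480844 229.78265461]
 [309.25036033 234.42759196]] [[435.51741533 420.9332391 ]
 [336.02885064 418.69592766]
 [535.50216196 446.56555174]]
[{'at': [0.0857, 0.1028, 1.1635], 'confidence': 0.74}]
```

```bash
for i in 1 2 3; do python3 -m jog '[{"x":0,"y":0,"z":0.002,"yaw":0},{"x":0,"y":0,"z":0.003,"yaw":0}]' | grep -E 'ee_pos|force'; done
```

```text
ee_pos: [0.6335, 0.08, 0.0658]
force: [-0.0, -0.1, 0.2]
ee_pos: [0.6335, 0.08, 0.0642]
force: [-0.6, -0.1, 0.2]
ee_pos: [0.6335, 0.08, 0.0627]
force: [0.3, 0.1, -0.8]
```

Run:
```python
from rig import ctrl
from h import *
for n in ('scene','top','wrist'):
    p=ctrl.capture(n); np.save(f'{n}3.npy',p,allow_pickle=True)
    if n=='wrist':
        c=p['img'][130:290,160:350,::-1]; f=4
    else:
        u,v=proj(p,ctrl.sense()['ee_pos'])[0]; print(n,u,v)
        u0,v0=int(u)-40,int(v)-30; c=p['img'][v0:v0+60,u0:u0+80,::-1]; f=9
    c=cv2.resize(c,None,fx=f,fy=f,interpolation=cv2.INTER_CUBIC)
    if n!='wrist': cv2.circle(c,(int((u-u0+.5)*f),int((v-v0+.5)*f)),4,(0,0,255),1)
    cv2.imwrite(f'pics/{n}3.png',c)
```

```text
scene 292.4828515626373 230.98653597048266
top 232.5202473712693 173.0584135789755
```

View pics/scene3.png

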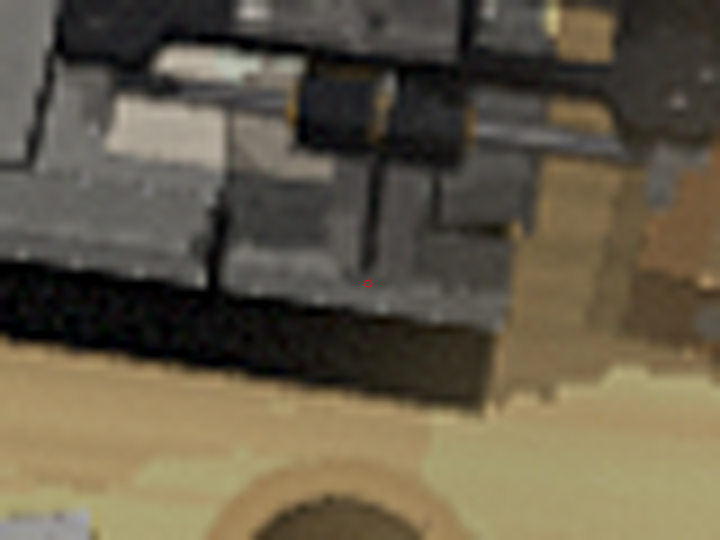

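View pics/wrist3.png

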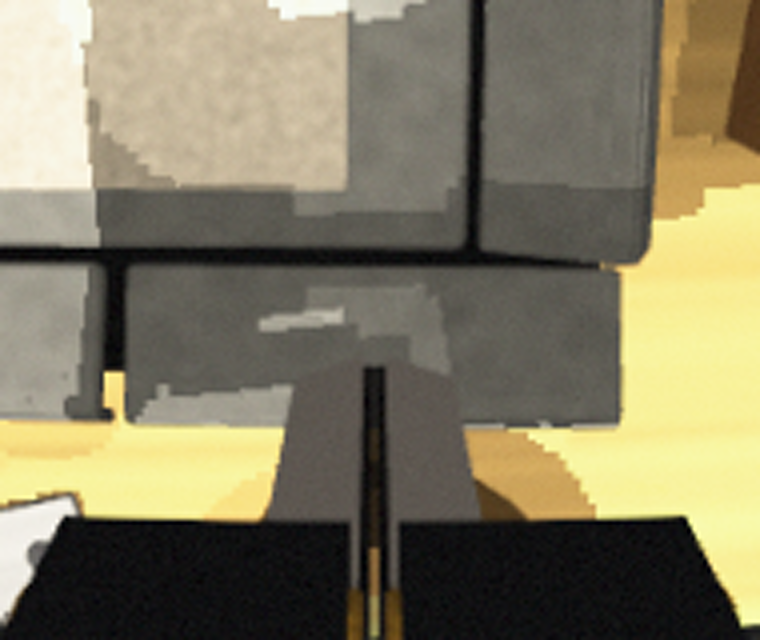

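View pics/top3.png

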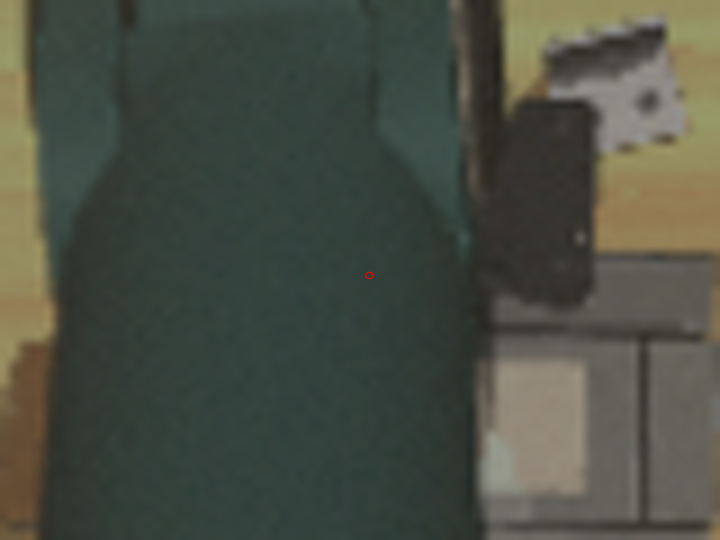

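```bash
cat >> h.py <<'E'
def fray(p,uv):
    K=p['camera_matrix']; d=(np.array(uv)-[K[0,2],K[1,2]]); r=np.hypot(*d); th=r/K[0,0]
    v=np.r_[d/max(r,1e-9)*np.sin(th),np.cos(th)]; return p['T'][:3,3],p['T'][:3,:3]@v
def ray(p,uv):
    d=p['T'][:3,:3]@np.linalg.inv(p['camera_matrix'])@np.r_[uv,1]; return p['T'][:3,3],d/np.linalg.norm(d)
def isect(rs):
    A=np.zeros((3,3));b=np.zeros(3)
    for o,d in rs:
        M=np.eye(3)-np.outer(d,d);A+=M;b+=M@o
    return np.linalg.solve(A,b)
def fproj(p,X):
    T=np.linalg.inv(p['T']);c=T[:3,:3]@X+T[:3,3];th=np.arctan2(np.hypot(c[0],c[1]),c[2]);K=p['camera_matrix']
    return np.array([K[0,2],K[1,2]])+K[0,0]*th*c[:2]/np.hypot(c[0],c[1])
E
python3 - <<'E'
from rig import ctrl
from h import *
s=np.load('scene3.npy',allow_pickle=True).item(); w=np.load('wrist3.npy',allow_pickle=True).item()
e=ctrl.sense()['ee_pos']; print(e,w['T'].round(3),w['camera_matrix'][0,0])
print('tcp in wrist',fproj(w,e), 'crop',(fproj(w,e)-[160,130])*4)
us=np.array([292-40+370/9-.5,230-30+268/9-.5]); uw=np.array([160+373/4-.5,130+367/4-.5])
r1=ray(s,us);r2=fray(w,uw); X=isect([r1,r2]); print('tip',X, proj(s,X)-us,fproj(w,X)-uw)
# box from wrist: section 5 corners at z .07
for z in (.07,.078): 
  for P in ([.065,.003,z],[.065,.09,z],[.038,.09,z],[.038,.003,z]): print(P,(fproj(w,boxpts(.5745,.0378,-.035,P)[0])-[160,130])*4)
E
```

```text
[0.63351129 0.080027   0.06283322] [[ 0.036  0.967  0.253  0.56 ]
 [ 0.999 -0.035 -0.008  0.082]
 [ 0.001  0.254 -0.967  0.267]
 [ 0.     0.     0.     1.   ]] 297.3186396354542
tcp in wrist [253.82687944 219.33157527] crop [375.30751776 357.3263011 ]
tip [0.63234322 0.07957832 0.0700288 ] [[-0.1073189  -0.01371103]] [ 0.41417332 -0.00802803]
[0.065, 0.003, 0.07] [146.59785477 408.80836785]
[0.065, 0.09, 0.07] [628.06431122 407.628974  ]
[0.038, 0.09, 0.07] [637.69491101 263.74534904]
[0.038, 0.003, 0.07] [137.71384096 264.42359337]
[0.065, 0.003, 0.078] [138.56172581 426.04353978]
[0.065, 0.09, 0.078] [637.18855012 424.7350881 ]
[0.038, 0.09, 0.078] [647.8150373  276.24130852]
[0.038, 0.003, 0.078] [128.77407556 277.00049138]
```

Run:
```python
from rig import ctrl
from h import *
s=np.load('scene3.npy',allow_pickle=True).item(); w=np.load('wrist3.npy',allow_pickle=True).item()
us=np.array([292-40+370/9-.5,230-30+268/9-.5]); uw=np.array([160+373/4-.5,130+367/4-.5])
for o,d,x0 in ((*ray(s,us),.6335),(*fray(w,uw),.6335)):
  for dx in (-.008,0,.008): print(dx,(o+d*((x0+dx-o[0])/d[0])).round(4))
for a in (0,.4):
  r=np.array([np.cos(.4-a),np.sin(.4-a)])*.027
  for y in (.003,.09): print(a,y,(fproj(w,boxpts(.5745,.0378,-.035,[.038+r[0],y,.07+r[1]])[0])-[160,130])*4, (proj(s,boxpts(.5745,.0378,-.035,[.038+r[0],y,.07+r[1]])[0])-[252,200])*9)
```

```text
-0.008 [0.6255 0.0799 0.0582]
0 [0.6335 0.0799 0.072 ]
0.008 [0.6415 0.0798 0.0858]
-0.008 [0.6255 0.0795 0.0887]
0 [0.6335 0.0792 0.0669]
0.008 [0.6415 0.0789 0.045 ]
0 0.003 [135.0688391  420.33126264] [[227.81172733 245.71361659]]
0 0.09 [641.11436696 419.01641588] [[519.00609194 286.21943078]]
0.4 0.003 [146.59785477 408.80836785] [[225.94361544 269.42712786]]
0.4 0.09 [628.06431122 407.628974  ] [[515.25324294 309.84832761]]
```

Both views put the real fingertips higher than the reported TCP, by up to about 20 mm if the pads are 16 mm deep. The zero force fits that. I'll keep lowering in small steps until I feel contact.

```bash
for i in 1 2 3 4 5; do python3 -m jog '[{"x":0,"y":0,"z":0.003,"yaw":0},{"x":0,"y":0,"z":0.003,"yaw":0}]' | grep -E 'ee_pos|force'; done
```

```text
ee_pos: [0.6334, 0.08, 0.0611]
force: [0.2, -0.1, 0.8]
ee_pos: [0.6334, 0.08, 0.0596]
force: [0.3, 0.8, -0.0]
ee_pos: [0.6335, 0.08, 0.0582]
force: [-0.2, 0.4, -0.7]
ee_pos: [0.6336, 0.08, 0.0568]
force: [0.1, 0.7, 1.3]
ee_pos: [0.6341, 0.08, 0.0557]
force: [1.0, -0.3, 6.1]
```

Contact came at a TCP z of about 0.0567, so the tips sit roughly 24 mm above the reported TCP and this section is open. I'll continue through the snap.

```bash
for i in 1 2 3 4 5 6; do python3 -m jog '[{"x":0,"y":0,"z":0.003,"yaw":0},{"x":0,"y":0,"z":0.003,"yaw":0}]' | grep -E 'ee_pos|force'; done
```

```text
ee_pos: [0.6345, 0.08, 0.0544]
force: [2.6, 0.6, 4.6]
ee_pos: [0.6341, 0.08, 0.0527]
force: [0.3, 1.0, 1.5]
ee_pos: [0.6331, 0.08, 0.0505]
force: [-1.5, 0.3, -0.9]
ee_pos: [0.6331, 0.08, 0.0489]
force: [-0.2, -1.2, -0.6]
ee_pos: [0.6333, 0.08, 0.0475]
force: [-0.1, -0.3, 0.4]
ee_pos: [0.6336, 0.08, 0.0467]
force: [-2.8, -0.2, 6.2]
```

Section 5 clicked: the force dropped away, then firm contact returned at TCP 0.0467, which is a lid height of 70 mm. On to section 4.

```bash
python3 -m jog '[{"x":0,"y":0,"z":-0.025,"yaw":0},{"x":0,"y":0,"z":-0.05,"yaw":0},{"x":0,"y":-0.05,"z":-0.05,"yaw":0},{"x":0,"y":-0.1,"z":-0.05,"yaw":0},{"x":0,"y":-0.15,"z":-0.05,"yaw":0},{"x":0,"y":-0.176,"z":-0.05,"yaw":0},{"x":0,"y":-0.176,"z":-0.05,"yaw":0},{"x":0,"y":-0.176,"z":-0.035,"yaw":0}]'
python3 t.py 4
for i in 1 2 3 4 5 6; do python3 -m jog '[{"x":0,"y":0,"z":0.003,"yaw":0},{"x":0,"y":0,"z":0.005,"yaw":0}]' | grep -E 'ee_pos|force'; done
```

```text
time_s: 9.78
ee_pos: [0.6315, -0.0079, 0.0656]
tcp_rot: [3.141, 0.003, 3.105]
force: [1.0, 0.5, 0.1]
finger_gap: 0.0003
t 9.7833 [ 0.6315 -0.0079  0.0656] [3.141e+00 3.000e-03 3.105e+00] [1.  0.5 0.1] 0.00029401435960429604
4 [ 0.631 -0.008  0.1  ] rows xyz to z=.1: [ 0.001  -0.0007 -0.0688]
ee_pos: [0.6301, -0.0062, 0.0608]
force: [-1.2, -0.5, -0.2]
ee_pos: [0.6303, -0.007, 0.0586]
force: [0.3, -0.1, -0.4]
ee_pos: [0.6305, -0.0076, 0.0563]
force: [0.0, 0.9, 4.5]
ee_pos: [0.6313, -0.0076, 0.0545]
force: [2.2, 2.1, 7.5]
ee_pos: [0.6313, -0.0077, 0.0519]
force: [1.2, -0.7, 1.5]
ee_pos: [0.63, -0.008, 0.0485]
force: [0.2, 0.4, -0.6]
```

```bash
python3 -m jog '[{"x":0,"y":0,"z":-0.025,"yaw":0},{"x":0,"y":0,"z":-0.05,"yaw":0},{"x":0.04,"y":-0.026,"z":-0.05,"yaw":0},{"x":0.08,"y":-0.052,"z":-0.05,"yaw":0},{"x":0.116,"y":-0.078,"z":-0.05,"yaw":0},{"x":0.116,"y":-0.078,"z":-0.05,"yaw":0},{"x":0.116,"y":-0.078,"z":-0.035,"yaw":0},{"x":0.116,"y":-0.078,"z":-0.03,"yaw":0}]'
python3 t.py 3
for i in 1 2 3 4 5 6; do python3 -m jog '[{"x":0,"y":0,"z":0.003,"yaw":0},{"x":0,"y":0,"z":0.005,"yaw":0}]' | grep -E 'ee_pos|force'; done
```

```text
time_s: 11.45
ee_pos: [0.5716, -0.0443, 0.0641]
tcp_rot: [3.141, 0.001, 3.106]
force: [0.1, 0.9, -0.5]
finger_gap: 0.0002
t 11.45 [ 0.5716 -0.0443  0.0641] [3.141e+00 1.000e-03 3.106e+00] [ 0.1  0.9 -0.5] 0.00019401996118869805
3 [ 0.572 -0.045  0.1  ] rows xyz to z=.1: [-0.0001 -0.0016 -0.0719]
ee_pos: [0.5714, -0.0442, 0.061]
force: [0.6, 0.5, 0.2]
ee_pos: [0.5712, -0.0446, 0.0586]
force: [0.3, -0.2, 0.1]
ee_pos: [0.571, -0.0447, 0.0562]
force: [-0.7, -0.2, 0.2]
ee_pos: [0.571, -0.0448, 0.0538]
force: [1.7, 0.3, 0.0]
ee_pos: [0.571, -0.0449, 0.0512]
force: [0.4, -0.0, -0.1]
ee_pos: [0.571, -0.0448, 0.0487]
force: [-0.4, 1.0, -0.3]
```

```bash
for i in 1 2 ; do python3 -m jog '[{"x":0,"y":0,"z":0.002,"yaw":0},{"x":0,"y":0,"z":0.003,"yaw":0}]' | grep -E 'ee_pos|force'; done
```

```text
ee_pos: [0.5709, -0.0448, 0.0472]
force: [0.2, 0.2, -0.3]
ee_pos: [0.5712, -0.0448, 0.0464]
force: [-6.4, -0.2, 18.3]
```

Section 3 was already shut: there was no snap, and rigid contact came at the 70 mm level. On to section 2.

```bash
python3 -m jog '[{"x":0,"y":0,"z":-0.025,"yaw":0},{"x":0,"y":0,"z":-0.055,"yaw":0},{"x":0.04,"y":0.026,"z":-0.055,"yaw":0},{"x":0.08,"y":0.052,"z":-0.055,"yaw":0},{"x":0.116,"y":0.078,"z":-0.055,"yaw":0},{"x":0.116,"y":0.078,"z":-0.055,"yaw":0},{"x":0.116,"y":0.078,"z":-0.04,"yaw":0},{"x":0.116,"y":0.078,"z":-0.032,"yaw":0}]'
python3 t.py 2
for i in 1 2 3 4 5 6; do python3 -m jog '[{"x":0,"y":0,"z":0.003,"yaw":0},{"x":0,"y":0,"z":0.005,"yaw":0}]' | grep -E 'ee_pos|force'; done
```

```text
time_s: 13.45
ee_pos: [0.515, -0.004, 0.0618]
tcp_rot: [-3.142, 0.001, 3.106]
force: [0.3, -0.3, -0.5]
finger_gap: 0.0007
t 13.45 [ 0.515  -0.004   0.0618] [-3.142e+00  1.000e-03  3.106e+00] [ 0.3 -0.3 -0.5] 0.0007345685388380772
2 [ 0.515 -0.004  0.1  ] rows xyz to z=.1: [-0.     -0.0004 -0.0765]
ee_pos: [0.5146, -0.0044, 0.0588]
force: [0.1, -0.0, 0.1]
ee_pos: [0.5146, -0.0041, 0.0567]
force: [0.2, 0.1, 1.8]
ee_pos: [0.5142, -0.0041, 0.0544]
force: [-6.9, -0.6, 8.0]
ee_pos: [0.5142, -0.004, 0.0518]
force: [-0.9, -0.2, 1.1]
ee_pos: [0.5145, -0.0038, 0.0492]
force: [0.3, -0.0, -0.1]
ee_pos: [0.5145, -0.0038, 0.0467]
force: [-0.1, 0.2, 1.5]
```

Section 2 clicked. Next is section 1, 88 mm along +y.

```bash
python3 -m jog '[{"x":0,"y":0,"z":-0.025,"yaw":0},{"x":0,"y":0,"z":-0.055,"yaw":0},{"x":0,"y":0.05,"z":-0.055,"yaw":0},{"x":0,"y":0.1,"z":-0.055,"yaw":0},{"x":0,"y":0.15,"z":-0.055,"yaw":0},{"x":0,"y":0.176,"z":-0.055,"yaw":0},{"x":0,"y":0.176,"z":-0.045,"yaw":0},{"x":0,"y":0.176,"z":-0.034,"yaw":0}]'
python3 t.py 1
for i in 1 2 3 4 5 6; do python3 -m jog '[{"x":0,"y":0,"z":0.003,"yaw":0},{"x":0,"y":0,"z":0.005,"yaw":0}]' | grep -E 'ee_pos|force'; done
```

```text
time_s: 15.12
ee_pos: [0.5178, 0.0845, 0.0636]
tcp_rot: [3.142, 0.001, 3.107]
force: [0.6, -0.3, -0.6]
finger_gap: 0.0006
t 15.1167 [0.5178 0.0845 0.0636] [3.142e+00 1.000e-03 3.107e+00] [ 0.6 -0.3 -0.6] 0.0006350810406165969
1 [0.518 0.084 0.1  ] rows xyz to z=.1: [-0.0007 -0.0014 -0.0727]
ee_pos: [0.5173, 0.0829, 0.0608]
force: [-0.1, -0.2, -0.4]
ee_pos: [0.5177, 0.0835, 0.0588]
force: [0.8, 0.6, 0.5]
ee_pos: [0.5177, 0.0839, 0.0563]
force: [-1.7, -1.2, 5.0]
ee_pos: [0.5171, 0.084, 0.0539]
force: [-4.7, -1.0, 6.2]
ee_pos: [0.5175, 0.0841, 0.0513]
force: [0.3, -0.3, -0.1]
ee_pos: [0.5177, 0.0842, 0.0487]
force: [0.3, 0.7, -0.8]
```

Section 1 clicked. Section 6 is next. The earlier press there ended above it, so it never touched.

```bash
python3 -m jog '[{"x":0,"y":0,"z":-0.025,"yaw":0},{"x":0,"y":0,"z":-0.05,"yaw":0},{"x":-0.04,"y":0.026,"z":-0.05,"yaw":0},{"x":-0.08,"y":0.052,"z":-0.05,"yaw":0},{"x":-0.116,"y":0.078,"z":-0.05,"yaw":0},{"x":-0.116,"y":0.078,"z":-0.05,"yaw":0},{"x":-0.116,"y":0.078,"z":-0.04,"yaw":0},{"x":-0.116,"y":0.078,"z":-0.03,"yaw":0}]'
python3 t.py 6
for i in 1 2 3 4 5 6; do python3 -m jog '[{"x":0,"y":0,"z":0.003,"yaw":0},{"x":0,"y":0,"z":0.005,"yaw":0}]' | grep -E 'ee_pos|force'; done
```

```text
time_s: 16.78
ee_pos: [0.5765, 0.1207, 0.0633]
tcp_rot: [-3.141, -0.0, 3.105]
force: [0.5, 0.1, 0.1]
finger_gap: 0.0001
t 16.7833 [0.5765 0.1207 0.0633] [-3.141 -0.     3.105] [0.5 0.1 0.1] 5.295528796527287e-05
6 [0.577 0.121 0.1  ] rows xyz to z=.1: [-0.0017  0.0002 -0.0735]
ee_pos: [0.5762, 0.1205, 0.0608]
force: [0.5, 0.1, 0.5]
ee_pos: [0.5768, 0.1208, 0.0588]
force: [-0.4, -0.1, 0.4]
ee_pos: [0.577, 0.1211, 0.0564]
force: [-0.7, 1.7, 4.9]
ee_pos: [0.5772, 0.1216, 0.0543]
force: [-1.8, 2.0, 5.9]
ee_pos: [0.5773, 0.1215, 0.0516]
force: [1.1, 0.4, 1.0]
ee_pos: [0.5768, 0.1209, 0.0486]
force: [0.1, -0.1, -0.4]
```

```bash
python3 -m jog '[{"x":0,"y":0,"z":-0.05,"yaw":0},{"x":0,"y":0,"z":-0.1,"yaw":0},{"x":0,"y":0,"z":-0.17,"yaw":0},{"x":0,"y":0,"z":-0.24,"yaw":0},{"x":0,"y":0,"z":-0.3,"yaw":0},{"x":0.05,"y":0.05,"z":-0.3,"yaw":0},{"x":0.1,"y":0.1,"z":-0.3,"yaw":0},{"x":0.15,"y":0.15,"z":-0.3,"yaw":0}]'
python3 -m jog '[{"x":0.05,"y":0.05,"z":0,"yaw":0},{"x":0.1,"y":0.1,"z":0,"yaw":0},{"x":0.15,"y":0.16,"z":0,"yaw":0},{"x":0.2,"y":0.22,"z":0,"yaw":0},{"x":0.25,"y":0.28,"z":0,"yaw":0},{"x":0.27,"y":0.34,"z":0,"yaw":0},{"x":0.27,"y":0.34,"z":0,"yaw":0},{"x":0.27,"y":0.34,"z":0,"yaw":0}]'
python3 - <<'E'
from rig import ctrl
from h import *
for n,(u,v) in (('scene',(280,212)),('top',(246,190))):
    p=ctrl.capture(n); np.save(f'{n}4.npy',p,allow_pickle=True); w,h=50,38
    c=p['img'][v-h:v+h,u-w:u+w,::-1]; cv2.imwrite(f'pics/{n}_z4.png',cv2.resize(c,None,fx=8,fy=7.8,interpolation=cv2.INTER_CUBIC))
    if n=='scene': cv2.imwrite('pics/scene4.png',p['img'][:,:,::-1])
E
```

```text
time_s: 18.45
ee_pos: [0.5038, 0.1992, 0.1991]
tcp_rot: [3.142, 0.001, 3.104]
force: [1.2, 0.6, -0.5]
finger_gap: 0.0004
time_s: 19.12
ee_pos: [0.375, 0.3746, 0.1985]
tcp_rot: [-3.141, -0.0, 3.108]
force: [-0.1, -0.6, -0.1]
finger_gap: 0.0007
```

View pics/scene_z4.png

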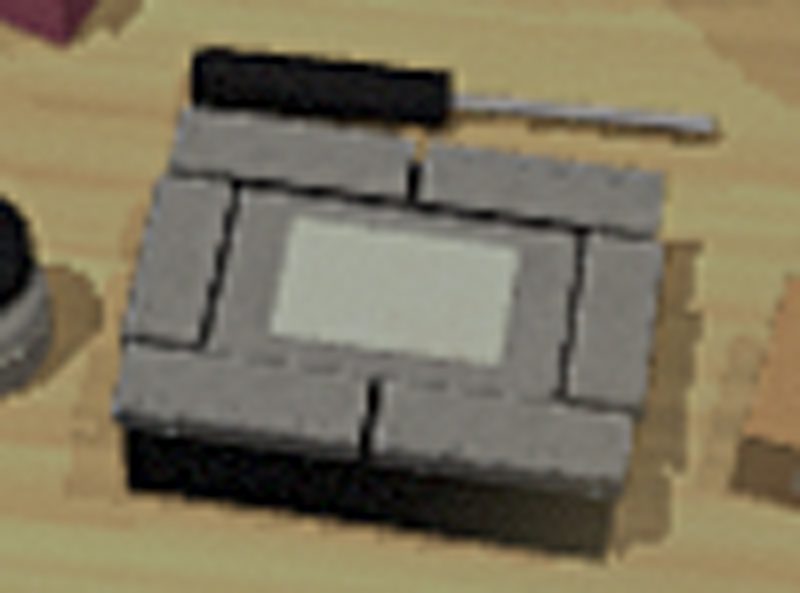

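View pics/top_z4.png

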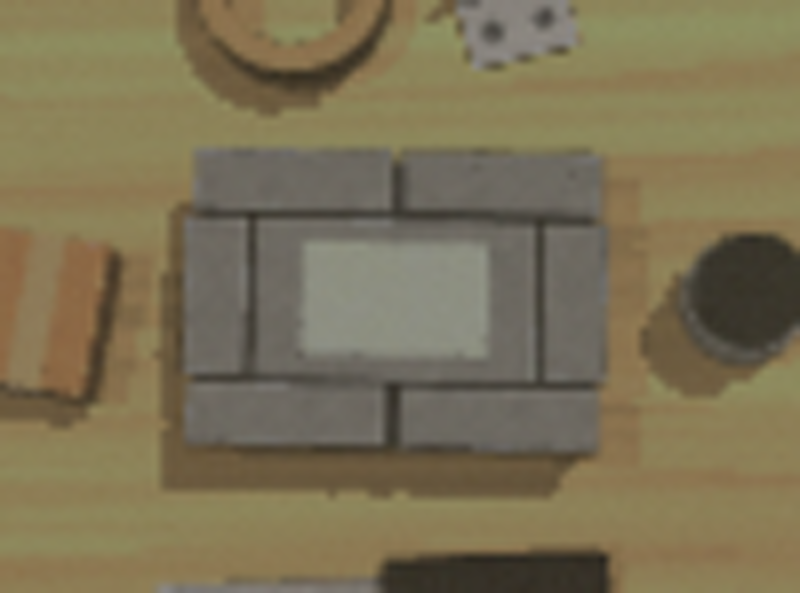

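View pics/scene4.png

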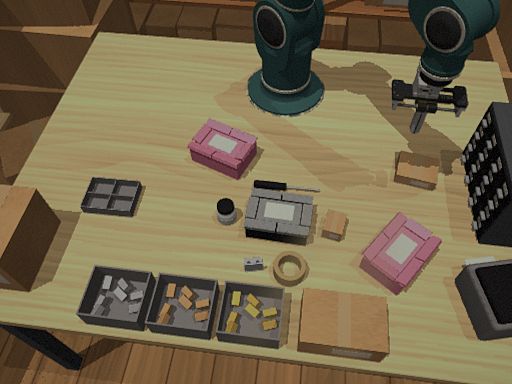

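All six rim sections (scene zoom, rim from (120,110) to (660,490)) now lie level and in line. The box is where it was, nothing else has moved, and the hand is well clear at about (418,125) in the full scene image. Handing in.

```bash
python3 -c "
from rig import ctrl
print(ctrl.sense()['time_s'],ctrl.sense()['qvel'].round(3)); print(ctrl.close_job())"
```

```text
19.2167 [ 0.014 -0.007  0.006  0.005 -0.001 -0.    -0.002]
the job is handed in; nothing more can be done
None
```

All six rim sections of the grey lid are shut and level, and I handed the job in at 19.2 s of the 51 s allowed; no verdict was reported.

- **Pressed shut:** sections 1, 2, 4, 5 and 6 each resisted with about 5–8 N, then gave way as they clicked. I only felt the firm stop after the click on section 5; the others show as level in the pictures.
- **Already shut:** section 3 gave no snap. It met a rigid stop at the 70 mm lid level, at about 18 N.
- **Last checks:** the final scene and top pictures show all six sections level. The box and the bystanders near it look unmoved, and the hand is well clear.
- **What disagreed:** the real fingertips were about 24 mm higher than the reported tool position. My first press on section 6 therefore never touched it; I found the offset by lowering in small steps until I felt contact, then went back and pressed section 6 properly.

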